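# Refit the stove knob and hold it at spark

## Robot

A 6-joint arm with a two-finger parallel gripper is mounted at the origin on a cart in front of the work surface, level with it; the furniture and walls round the work are solid. World frame = base frame: x ahead of the robot, y to its left, z up, the work surface at z = 0. Lengths are in mm, angles in degrees, forces in N, time in s.
With the tool pointing down it reaches from about 350 to 850 mm from the base axis. Payload 8.1 kg.
Tool frame: the origin (TCP) lies at the very end of the fingers, on their centre line; the grasp point (between the pads) lies 19 mm behind it; z points along the fingers, y is the line along which they close (so a half turn about z gives the same grasp; the last joint's range is limited). The gripper opens to 85 mm and grips with 20 to 120 N. Pads are 22 mm wide; open, the fingers measure 114 mm over their backs; the gripper's body (76 mm by 85 mm) begins 54 mm behind the grasp point. The pads swing forward as they close: fully open they stand 13 mm farther back than shut.
Start: joints at [64.664, 7.471, 85.268, -0, 87.261, -4.893], TCP at [209.545, 562.224, 231.292] pointing down, gripper open.
Joint ranges: [-169.43, 169.43], [-51.17, 129.36], [1.28, 143.12], [-76.62, 256.62], [0, 156.53], [-152.29, 152.29]. Speed limits (degrees/s): [136.94, 136.94, 159.86, 180, 180, 180].

## Interface

Orientations are given as [roll, pitch, yaw] about the fixed x, y, z axes, in that order (R = Rz(yaw) Ry(pitch) Rx(roll)).
In Python, from bench import r gives the robot as it stands.
- The arm moves only by the shell command python3 -m jog 'ROWS' [FORCE]. ROWS is JSON, a list of rows, each a list of 7 numbers: the turn, a rotation vector about the tool's x, y, z in degrees, then the shift along the tool's x, y, z in mm, then the closure, from -1 (fully open) to 1 (shut), so that 0 is half open. A call has 1 to 5 rows; each row shifts and turns the commanded pose from where the row before left it, along the tool's axes as they then stand; what a row does not reach is not made up. A row lasts 1/10 s, in which the tool goes at most 50 mm and 8.59 degrees, less where a joint would pass 70% of its speed; a pose out of reach is approached as far as the arm can. A call is refused whole if a number of a shift passes 50 or a number of a turn 8.59, either way. A call with a gripper value outside its range is refused whole. The fingers move at their own pace and stop on an object; FORCE is the grip in N (left out, the last holds). Time passes only in rows, so rows that do not move let the fingers close. It gives the time, the measured TCP pose, the force, the opening and the grip force at its end, in the units of the state.
- r.sense(): the state, without advancing time (a new reading comes with each control period).
- r.snapshot(name): name is "side" or "top" or "wrist"; returns a dict with "pixels" (400x640x3 uint8, red, green, blue), "fx", "fy", "cx", "cy" (pixels), "k1" (the pictures are not rectified: a ray, as slopes to the right and down, at radius r is drawn at 1 + k1 r^2 times it, then the intrinsics apply), "world_to_cam" (4x4, takes a point from world to camera coordinates); the wrist camera has in their place "hand_eye" (4x4, takes a point from camera to tool coordinates, whose origin is the TCP and whose axes are the flange's). Camera axes: x right, y up, looking along -z (the intrinsics and any distortion apply to the point x, -y, -z); pixel columns grow to the right and rows downward; lengths in mm; the calibration is good to about 2 mm. A picture is of the moment at which its call begins: read the wrist's pose just before it. There is no depth.
- r.hand_in(): hands the job in; it is judged then, once.
The state is a dict: "time": time; "joint_pos": joint angles; "qd": joint speeds; "joint_efforts": joint torques, N m; "tool_pos": TCP position; "tcp_rot": TCP orientation; "ft_force": force on the tool from outside, world axes, zero at the start; "wrist_torque": the same for the moment, N m; "finger_gap": finger opening in mm; "grip_force": force on a finger pad.
Only numpy, scipy, OpenCV 4.12 (cv2) and the standard library are available. Lean on these libraries where they do the work, as an engineer would, in place of code of your own. Each camera call takes 0.05 s, during which the arm holds its last target. There are 200 camera calls.

## Task

The knob of the small gas stove was pulled off for cleaning and lies on the worktop: turn it so that its D-shaped bore matches the D-shaped spindle and push it fully home, with the gas still off. Then light the burner the usual way: press the knob right down against the spring, turn it counter-clockwise to the orange spark mark, as far as it goes, and finish there, still holding the knob pressed down, as one must for the flame safety valve. Leave the other things on the worktop where they are.

Things in the scene. Friction and masses are not known exactly. Their poses are not given: they have to be found in the camera images.
- knob_center (a point): The loose knob, right side up, 60 g: black round base (diameter 46, 16 mm high) with an upright aluminium grip bar on it (43 long, 14 thick, 16 to 40 mm above the underside). Point on its axis, 20 mm above the underside. x: along the bar to the pointer (the end with a red line on top), y: across the bar, z: up. Grip across the 14 mm, fingertips 17 mm or more above the underside.
- knob: The same knob; origin: centre of its underside, axes as for knob_center. The bore opens here: a D, 14 mm deep, radius 6.75 mm, flat 1.3 mm from the axis on the -x side (opposite the pointer), mouth chamfered by 2 mm. It slips over the spindle when its x axis agrees with that of spindle_tip within 8 degrees (play once on: 10 degrees either way); far off, it stays standing on the spindle's tip.
- knob_pointer (a point): Pointer end of the knob: top edge of the bar's end with the red line, 21.5 mm from the knob's axis along +x, 40 mm above its underside.
- spindle_tip (a point): Tip centre of the bare upright brass spindle, 21 mm above the control deck; moves and turns with it. Section a D: radius 6 mm, flat 1 mm from the axis on the -x side; top 2 mm chamfered. x: where the pointer points once fitted; z: up. Knob fully home: the tip touches the bore's end, knob_center is 6 mm above this point, its underside 7 mm above the deck (2 mm when pressed down).
- tap_press (a joint): How far the spindle is pressed down, m: 0 released, 0.005 right down. A spring pushes it back up: about 3 N to start, 8 N right down.
- tap_turn (a joint): Turn of the spindle, rad: 0 is off (pointer straight to the stove's back, its +x); grows counter-clockwise seen from above, up to the stop at 1.2, the spark position. Light friction (0.03 N m); the spindle lags the knob by the play, up to 0.25 rad. Locked at off until the spindle is pressed down about 3 mm.
- stove: Fixed gas stove, 272 (x) by 342 (y) mm. Origin: centre of its underside on the worktop; x to its back, y to its left. Control strip: the right 95 mm, deck 76 mm above the worktop, spindle at x -80, y -122 mm; behind it, from x -14 mm on, an arched cartridge lid, 93 mm high. Burner at x 5, y 48 mm with a pan support 100 mm high, reaching 100 mm from its centre.
- off_mark (a point): Black dot on the control deck, 34.5 mm from the spindle's axis: off.
- spark_mark (a point): Orange zigzag on the control deck, 34.5 mm from the spindle's axis, 1.2 rad (69 degrees) counter-clockwise of the black dot: spark.
- cup: Patterned espresso cup without handle, 50 mm wide, 52 mm high; bystander. Origin: centre of its underside.
- glass: Small clear tasting glass, 54 mm wide, 74 mm high; bystander. Origin: centre of its underside.
- jam_jar: Dark jam jar with a gold lid, 68 mm wide, 88 mm high; bystander. Origin: centre of its underside.
- spice_jar: Small spice jar with a red cap, 45 mm wide, 106 mm high; bystander. Origin: centre of its underside.
- brush: Flat brush lying flat, wooden handle and grey bristles, 200 mm long along x, 42 mm wide, 20 mm high; bystander. Origin: its middle, on the worktop.
Mind the look-alikes: they are no part of the job. What is shaped like the knob but green or purple is not meant.

How it is judged:
By the outcome, as a careful person would: the job done as asked, in the order asked, and still so for the second after the job is handed in, while the arm keeps its last pose, push and grip.
It also fails if it takes over 58 s, if anything falls off the work surface, if the arm or the gripper's body presses on something with over 40 N, if the wrist force passes 120 N, or if a joint passes its speed limit or range.

## Working session

There is one attempt and no reset: what is moved stays moved. The work goes in short steps, Python scripts to look and compute and a shell command to move; the robot and the scene stay as the last step left them, time stands still between calls to the robot, and variables do not carry over. Pictures are saved under pics/ and viewed, at most 10 in all, crops included, and the job is handed in when it is done.

```bash
mkdir -p pics; ls; python3 - <<'E'
from bench import r
import cv2,pickle
d={}
print(r.sense())
for n in("side","top"):
    s=r.snapshot(n); d[n]=s; cv2.imwrite(f"pics/{n}0.png",s["pixels"][:,:,::-1])
    print({k:v for k,v in s.items() if k!="pixels"})
pickle.dump(d,open("s0.pkl","wb"))
E
```

```text
pics
{'time': 0.0, 'joint_pos': array([ 6.46636261e+01,  7.51576005e+00,  8.53301628e+01,  2.70477538e-04,
        8.72617747e+01, -4.89297371e+00]), 'qd': array([-0.05143073,  0.01422651,  0.02481626, -0.05166325,  0.05381573,
        0.10589231]), 'joint_efforts': array([ 1.09252476e-03, -5.69419527e+01, -5.00542867e+01, -4.03195872e-04,
        1.54509838e-02,  2.23633413e-05]), 'tool_pos': array([209.30604962, 561.7130643 , 230.22917366]), 'tcp_rot': array([-1.79892718e+02, -9.45518828e-03,  1.59556578e+02]), 'ft_force': array([-0.01040876, -0.17755618, -0.24944181]), 'wrist_torque': array([ 0.00950724, -0.03493881,  0.01605581]), 'grip_force': 0.0, 'finger_gap': 85.63161587098926}
{'fx': 507.1681873161604, 'fy': 507.1681873161604, 'cx': 316.7133024819726, 'cy': 195.8565437555206, 'k1': -0.056138080782895276, 'world_to_cam': array([[-4.62754099e-01, -8.86486427e-01, -6.77480713e-04,
         1.20089886e+02],
       [ 7.81857926e-01, -4.08496998e-01,  4.70986609e-01,
        -5.20128329e+02],
       [-4.17799985e-01,  2.17421290e-01,  8.82140100e-01,
        -1.20181221e+03],
       [ 0.00000000e+00,  0.00000000e+00,  0.00000000e+00,
         1.00000000e+00]])}
{'fx': 430.79937751734207, 'fy': 430.79937751734207, 'cx': 314.21435660063497, 'cy': 199.99100783237648, 'k1': -0.1187438547635723, 'world_to_cam': array([[-4.85200122e-04, -9.99727697e-01, -2.33301635e-02,
        -1.48080885e+02],
       [ 9.92860789e-01, -3.26437876e-03,  1.19234213e-01,
        -5.66909575e+02],
       [-1.19277904e-01, -2.31057521e-02,  9.92592014e-01,
        -1.27266588e+03],
       [ 0.00000000e+00,  0.00000000e+00,  0.00000000e+00,
         1.00000000e+00]])}
```

View pics/top0.png

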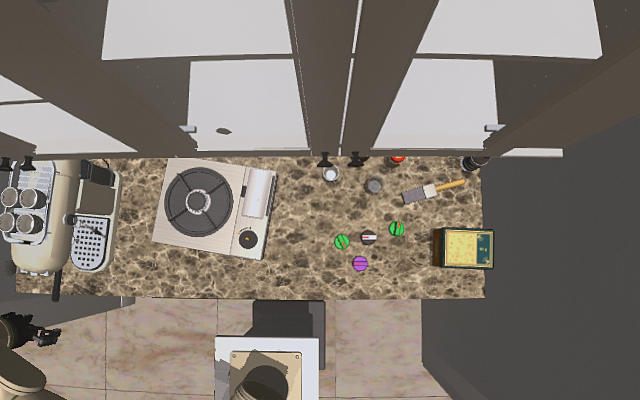

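View pics/side0.png

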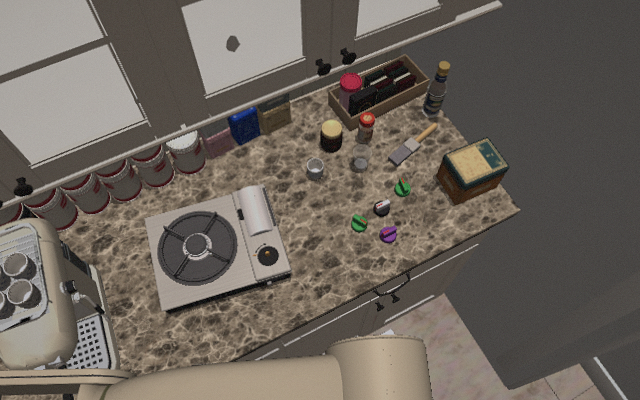

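Candidates in the top view: green (342,242), green (397,229), purple (360,263), and black with an aluminium bar (369,238). I choose the black one. The spindle is near (249,239). A close crop will check both.

```bash
cat > h.py <<'E'
import numpy as np,cv2
def ray(s,u,v,T=None):
    xd=np.array([(u-s["cx"])/s["fx"],(v-s["cy"])/s["fy"]]);p=xd.copy()
    for _ in range(20): p=xd/(1+s["k1"]*(p@p))
    d=np.array([p[0],-p[1],-1.]); M=np.linalg.inv(s["world_to_cam"]) if T is None else T@s["hand_eye"]
    return M[:3,3],M[:3,:3]@d
def atz(s,u,v,z,T=None):
    o,d=ray(s,u,v,T); return o+d*(z-o[2])/d[2]
def proj(s,P,T=None):
    M=s["world_to_cam"] if T is None else np.linalg.inv(T@s["hand_eye"])
    c=M[:3,:3]@np.asarray(P,float)+M[:3,3]; p=np.array([c[0],-c[1]])/-c[2]; p=p*(1+s["k1"]*(p@p))
    return p*s["fx"]+[s["cx"],s["cy"]]
def tri(rs):
    A=0;b=0
    for o,d in rs:
        d=d/np.linalg.norm(d);Q=np.eye(3)-np.outer(d,d);A=A+Q;b=b+Q@o
    return np.linalg.solve(A,b)
def pose(st):
    from scipy.spatial.transform import Rotation as R
    T=np.eye(4);T[:3,:3]=R.from_euler('xyz',st["tcp_rot"],degrees=True).as_matrix();T[:3,3]=st["tool_pos"];return T
E
python3 - <<'E'
import pickle,cv2,numpy as np
from h import *
d=pickle.load(open("s0.pkl","rb"))
def c(n,u,v,k=24):
    a=d[n]["pixels"][v-k:v+k,u-k:u+k,::-1]; return cv2.resize(a,(288,288),interpolation=cv2.INTER_CUBIC)
cv2.imwrite("pics/c1.png",np.vstack([np.hstack([c("top",369,238),c("top",249,239)]),np.hstack([c("side",382,209),c("side",267,256)])]))
t,s=d["top"],d["side"]
print(atz(t,369,238,40),atz(s,382,205,40),atz(t,249,239,90),atz(s,267,255,90))
E
```

```text
[ 451.12335556 -312.50804965   40.        ] [ 448.84408193 -305.32394489   40.        ] [447.0161576   37.64857999  90.        ] [442.44350962  48.02081863  90.        ]
```

View pics/c1.png

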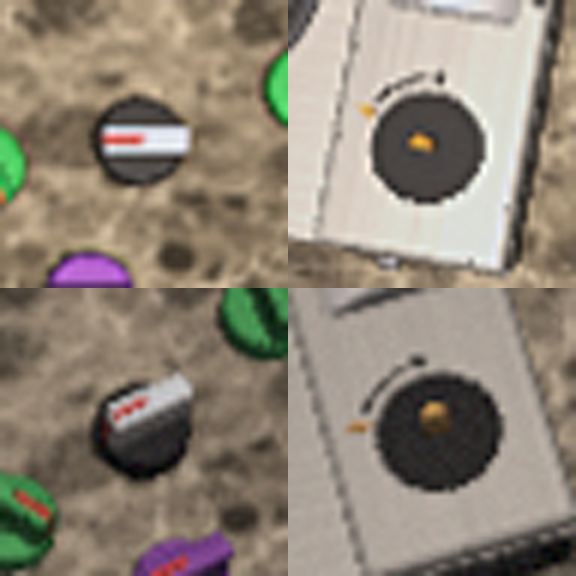

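The black knob has an aluminium bar and a red line at its left end, so it points to about +y. The spindle tip is at top (247.3,238.8) and side (267,252). The off dot is at top (250.3,227.8) and the spark at (238.5,233.3).

```bash
python3 - <<'E'
import pickle
from h import *
d=pickle.load(open("s0.pkl","rb"));t,s=d["top"],d["side"]
print("spindle",tri([ray(t,247.3,238.8),ray(s,267,252)]),atz(t,247.3,238.8,97),atz(s,267,252,97))
# bar ends top view z=40 ; side bar ends crop (112,424-288),(188,384-288)
a=atz(t,345+101/6,214+140/6,40);b=atz(t,345+189/6,214+139/6,40);print("knob",(a+b)/2,a-b)
print("side",atz(s,358+150/6,185+(404-288)/6,40))
dc=atz(t,225+140/6,215+147/6,76);off=atz(t,225+152/6,215+77/6,76);sp=atz(t,225+81/6,215+110/6,76)
print("dial",dc,off,sp,[np.degrees(np.arctan2(*(q-dc)[1::-1])) for q in(off,sp)],[np.linalg.norm(q-dc) for q in (off,sp)])
# side
dc=atz(s,243+150/6,232+144/6,76);off=atz(s,243+130/6,232+72/6,76);sp=atz(s,243+70/6,232+139/6,76)
print("dial",dc,off,sp,[np.degrees(np.arctan2(*(q-dc)[1::-1])) for q in(off,sp)],[np.linalg.norm(q-dc) for q in (off,sp)])
E
```

```text
spindle [448.38258638  43.53890722  91.48536229] [447.37432954  41.35069494  97.        ] [447.09189344  45.17787522  97.        ]
knob [ 453.34841235 -313.04289954   40.        ] [-0.3251161  43.75439069  0.        ]
side [ 449.34480118 -308.89877018   40.        ]
dial [445.96408594  42.04439846  76.        ] [480.00855861  36.65337316  76.        ] [463.89041783  71.34986524  76.        ] [np.float64(-8.998211346205617), np.float64(58.545621398938245)] [np.float64(34.46867090164583), np.float64(34.35351158982631)]
dial [444.29519328  45.65691735  76.        ] [478.74551226  39.20073777  76.        ] [462.34631248  75.35337221  76.        ] [np.float64(-10.614425148016188), np.float64(58.70649197788019)] [np.float64(35.05006037828433), np.float64(34.75229971706012)]
```

```bash
python3 -m jog '[[0,0,8.5,0,0,0,-1],[0,0,8.5,0,0,0,-1],[0,0,8.5,0,0,0,-1],[0,0,8.5,0,0,0,-1],[0,0,8.5,0,0,0,-1]]' 40; python3 -m jog '[[0,0,8.5,0,0,0,-1],[0,0,8.5,0,0,0,-1],[0,0,8.5,0,0,0,-1],[0,0,1.5,-20,20,0,-1],[0,0,0,-40,25,0,-1]]'; python3 -m jog '[[0,0,0,-45,20,0,-1],[0,0,0,-45,20,0,-1],[0,0,0,-45,20,0,-1],[0,0,0,-45,20,0,-1],[0,0,0,-45,20,0,-1]]'
```

```text
time: 0.6
tool_pos: [209.4, 561.9, 230.7]
tcp_rot: [-179.9, 0.0, 116.7]
ft_force: [-0.1, 0.5, 0.5]
finger_gap: 85.3
grip_force: 0.0
time: 1.1
tool_pos: [254.5, 503.4, 230.5]
tcp_rot: [-180.0, 0.0, 90.2]
ft_force: [1.7, -0.2, -0.9]
finger_gap: 85.5
grip_force: 0.0
time: 1.6
tool_pos: [355.5, 276.0, 230.9]
tcp_rot: [-180.0, 0.0, 90.1]
ft_force: [0.9, -0.4, -0.5]
finger_gap: 85.2
grip_force: 0.0
```

```bash
python3 -m jog '[[0,0,0,-46,18,0,-1],[0,0,0,-46,18,0,-1],[0,0,0,-46,18,0,-1],[0,0,0,-46,18,0,-1],[0,0,0,-46,18,0,-1]]';  python3 -m jog '[[0,0,0,0,0,0,0.1],[0,0,0,0,0,0,0.1]]'; python3 - <<'E'
from bench import r
import cv2,pickle
st=r.sense();s=r.snapshot("wrist");pickle.dump((st,s),open("w1.pkl","wb"))
cv2.imwrite("pics/w1.png",s["pixels"][:,:,::-1]);print(s["hand_eye"],s["fx"],st["tool_pos"],st["tcp_rot"])
E
```

```text
time: 2.1
tool_pos: [445.7, 46.0, 231.2]
tcp_rot: [180.0, -0.0, 90.1]
ft_force: [0.7, 0.9, 0.0]
finger_gap: 85.4
grip_force: 0.0
time: 2.3
tool_pos: [445.5, 46.8, 230.8]
tcp_rot: [-179.9, -0.0, 89.9]
ft_force: [0.2, -0.1, -0.7]
finger_gap: 59.5
grip_force: 0.0
[[ 4.82645149e-04  9.64861682e-01  2.62757877e-01  6.61115300e+01]
 [ 9.99999466e-01 -7.05753223e-04  7.54722760e-04 -6.33008749e-01]
 [ 9.13645291e-04  2.62757373e-01 -9.64861507e-01 -1.43722673e+02]
 [ 0.00000000e+00  0.00000000e+00  0.00000000e+00  1.00000000e+00]] 318.509403350217 [445.46245921  46.79707665 230.80633381] [-1.79932658e+02 -1.67128284e-02  8.98570662e+01]
```

View pics/w1.png

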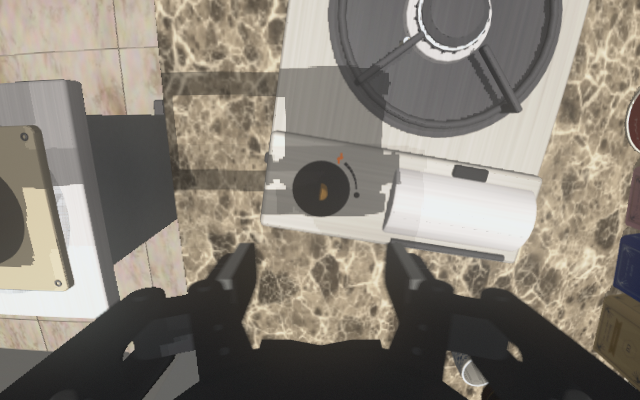

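Wrist view: spindle tip near (323,191), dial centre (321,188), off dot (356,195), spark mark (340,158). I'll compute from these and carry on to the knob.

```bash
python3 - <<'E'
import pickle
from h import *
st,s=pickle.load(open("w1.pkl","rb"));T=pose(st)
d=pickle.load(open("s0.pkl","rb"))
g=s["pixels"][170:215,295:345].astype(int); m=(g[...,0]-g[...,2]>35)
v,u=np.nonzero(m);print("brass",u.mean()+295,v.mean()+170,u.min()+295,u.max()+295,v.min()+170,v.max()+170)
print(atz(s,323,189,97,T),"tri",tri([ray(s,323,189,T),ray(d["top"],247.3,238.8),ray(d["side"],267,252)]))
c=atz(s,321,188,76,T);print(c)
for p in((356,195),(340,158)):
    q=atz(s,*p,76,T);print(q,np.degrees(np.arctan2(*(q-c)[1::-1])),np.linalg.norm(q-c))
E
python3 -m jog '[[0,0,0,-48,0,-5,0.1],[0,0,0,-48,0,-5,0.1],[0,0,0,-48,0,-5,0.1],[0,0,0,-48,0,-5,0.1],[0,0,0,-48,0,0,0.1]]'
python3 -m jog '[[0,0,0,-48,0,20,0.1],[0,0,0,-45,0,30,0.1],[0,0,0,0,0,20,0.1],[0,0,0,0,0,0,0.1],[0,0,0,0,0,0,0.1]]'
python3 - <<'E'
from bench import r
import cv2,pickle
st=r.sense();s=r.snapshot("wrist");pickle.dump((st,s),open("w2.pkl","wb"))
cv2.imwrite("pics/w2.png",s["pixels"][:,:,::-1]);print(st["tool_pos"],st["tcp_rot"])
E
```

```text
brass 322.9886363636364 192.26136363636363 320 327 184 199
[446.91039012  49.28922511  97.        ] tri [448.339893    44.85409926  87.93409024]
[445.12217227  45.46599759  76.        ]
[478.93021529  38.49564339  76.        ] -11.64968768320793 34.51911948778969
[462.97328552  74.25632708  76.        ] 58.199493051275944 33.875438248374806
time: 2.85
tool_pos: [446.4, -192.1, 252.2]
tcp_rot: [179.9, 0.0, 90.2]
ft_force: [1.9, 0.9, -0.3]
finger_gap: 38.6
grip_force: 0.0
time: 3.35
tool_pos: [446.3, -278.0, 184.4]
tcp_rot: [-180.0, -0.1, 90.2]
ft_force: [0.1, 0.2, 0.3]
finger_gap: 38.7
grip_force: 0.0
[ 446.30515454 -277.99003838  184.35289117] [-1.79954240e+02 -6.50112147e-02  9.01816383e+01]
```

View pics/w2.png

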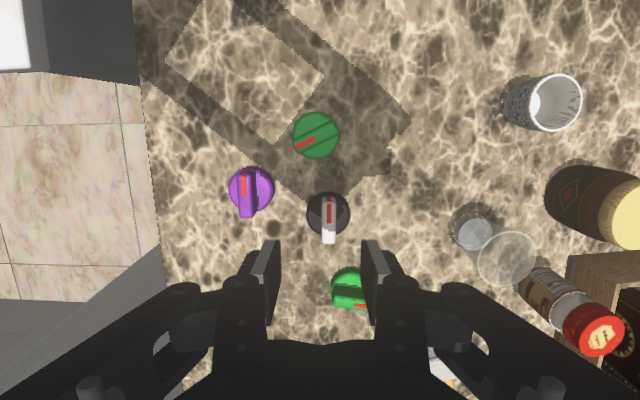

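The target knob is at about (328,215). Its bar runs from the red end at (329,197) to roughly (328,236) on top, with the white end face below. I'll take the bar's position and yaw from the pixels.

```bash
python3 - <<'E'
import pickle
from h import *
st,s=pickle.load(open("w2.pkl","rb"));T=pose(st)
g=s["pixels"][185:250,300:360].astype(int)
bright=(g.min(2)>110); red=(g[...,0]-g[...,1]>50)
for n,m in(("bright",bright),("red",red)):
  for row in range(0,65,4):
    u=np.nonzero(m[row])[0]
    if len(u): print(n,row+185,u.min()+300,u.max()+300,len(u))
d=pickle.load(open("s0.pkl","rb"))
a,b=atz(s,329,197,40,T),atz(s,328.5,233,40,T);print(a,b,np.linalg.norm(a-b))
for P in ([450,-313,40],[450,-291.5,40],[450,-334.5,40],[450,-313,0]):print(P,proj(s,P,T))
E
```

```text
bright 185 357 359 3
bright 189 351 359 9
bright 193 349 356 8
bright 197 345 354 10
bright 201 300 354 13
bright 205 300 356 24
bright 209 300 359 26
bright 213 300 359 24
bright 217 300 359 25
bright 221 300 359 28
bright 225 300 359 35
bright 229 305 359 36
bright 233 304 359 46
bright 237 303 359 53
bright 241 303 359 51
bright 245 300 359 55
bright 249 303 359 53
red 205 327 331 5
red 209 327 331 5
red 213 327 330 4
red 217 327 330 4
red 221 327 330 4
[ 453.51723407 -285.40866994   40.        ] [ 453.42796861 -321.1920748    40.        ] 35.78351620628383
[450, -313, 40] [325.00735607 224.9461128 ]
[450, -291.5, 40] [325.18203569 203.27559253]
[450, -334.5, 40] [324.836796   245.79599638]
[450, -313, 0] [324.53713363 212.6409599 ]
```

```bash
python3 -m jog '[[0,0,0,-16,4,0,0.1],[0,0,0,-15,3,30,0.1],[0,0,0,0,0,40,0.1],[0,0,0,0,0,40,0.1],[0,0,0,0,0,0,0.1]]'
python3 - <<'E'
from bench import r
import cv2,pickle
from h import *
st=r.sense();s=r.snapshot("wrist");T=pose(st)
cv2.imwrite("pics/w3.png",s["pixels"][100:400,160:480,::-1].repeat(2,0).repeat(2,1)[:600]);print(st["tool_pos"],st["tcp_rot"])
print(proj(s,[453.5,-309,40],T),proj(s,[453.5,-287.5,40],T),proj(s,[453.5,-330.5,40],T))
E
```

```text
time: 3.9
tool_pos: [450.7, -307.2, 70.1]
tcp_rot: [-179.7, -0.3, 90.2]
ft_force: [-1.0, 1.4, -1.1]
finger_gap: 38.5
grip_force: 0.0
[ 450.7169917  -307.19791218   70.14917517] [-179.6500672    -0.30335161   90.16671069]
[326.64547051 236.21001462] [326.97656273 200.54798319] [326.32591684 269.67177914]
```

View pics/w3.png

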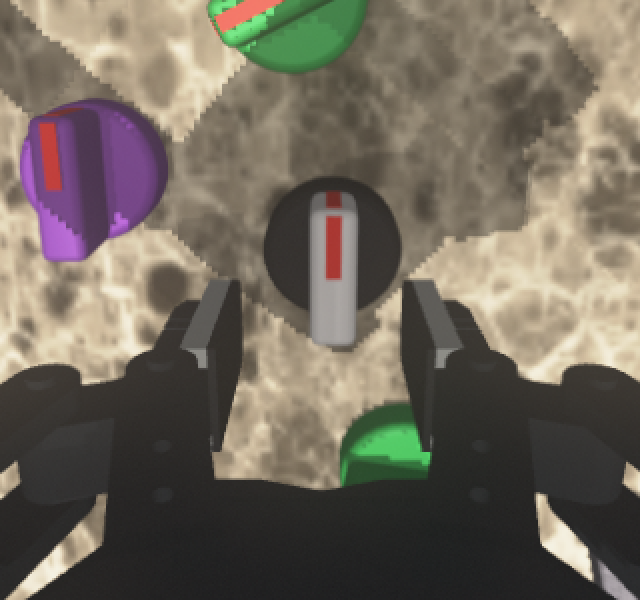

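The bar top runs from (326,206) to (326,272) in full-image pixels, aligned with the tool, so its centre is near (453.5,-311.5). I'll descend and grip.

```bash
python3 -m jog '[[0,0,0,-4,3,10,0.1],[0,0,0,0,0,20,0.1],[0,0,0,0,0,15,0.1],[0,0,0,0,0,4,0.1],[0,0,0,0,0,0,0.1]]'
python3 -m jog '[[0,0,0,0,0,0,1],[0,0,0,0,0,0,1],[0,0,0,0,0,0,1],[0,0,0,0,0,0,1],[0,0,0,0,0,0,1]]' 60
```

```text
time: 4.45
tool_pos: [456.0, -314.7, 25.4]
tcp_rot: [-180.0, -0.0, 90.1]
ft_force: [0.1, 0.7, 0.0]
finger_gap: 38.8
grip_force: 0.0
time: 4.95
tool_pos: [456.8, -315.5, 26.7]
tcp_rot: [179.9, 0.1, 90.1]
ft_force: [-0.2, -1.2, 6.7]
finger_gap: 12.2
grip_force: 60.6
```

```bash
python3 -m jog '[[0,0,0,0,0,-10,1],[0,0,0,0,0,-30,1],[0,0,0,0,0,-40,1],[0,0,0,0,0,-40,1],[0,0,0,0,0,-30,1]]'
python3 - <<'E'
from bench import r
import cv2,pickle
from h import *
st=r.sense();s=r.snapshot("wrist");T=pose(st);pickle.dump((st,s),open("w4.pkl","wb"))
a=s["pixels"][150:350,200:440,::-1];b=r.snapshot("side")["pixels"][140:250,330:440,::-1]
cv2.imwrite("pics/w4.png",np.hstack([cv2.resize(a,(480,400)),cv2.resize(b,(320,320))[:320] if 0 else cv2.resize(b,(320,400))]))
z=T[2,3];print(st)
E
```

```text
time: 5.45
tool_pos: [456.3, -315.1, 178.7]
tcp_rot: [179.9, 0.1, 90.1]
ft_force: [1.0, -0.9, 0.3]
finger_gap: 12.3
grip_force: 59.8
{'time': 5.45, 'joint_pos': array([-3.99223197e+01,  2.05844454e+00,  9.65216871e+01, -5.53024115e-04,
        8.12866803e+01, -3.99799015e+01]), 'qd': array([ 1.85444300e-03, -1.31856964e+01, -1.72488447e+01,  1.80547341e-02,
        3.07428217e+01,  4.28745763e-02]), 'joint_efforts': array([ 1.29305720e-01, -4.95372283e+01, -4.68169320e+01,  2.31509846e-03,
       -5.69247175e-01, -2.62428930e-04]), 'tool_pos': array([ 456.28594113, -315.05994886,  178.68911434]), 'tcp_rot': array([1.79898293e+02, 8.59948350e-02, 9.00575886e+01]), 'ft_force': array([ 1.03811166, -0.91742992,  0.27953557]), 'wrist_torque': array([-0.00516012,  0.01106804, -0.03171304]), 'grip_force': 59.81013000011444, 'finger_gap': 12.254445183218621}
```

View pics/w4.png

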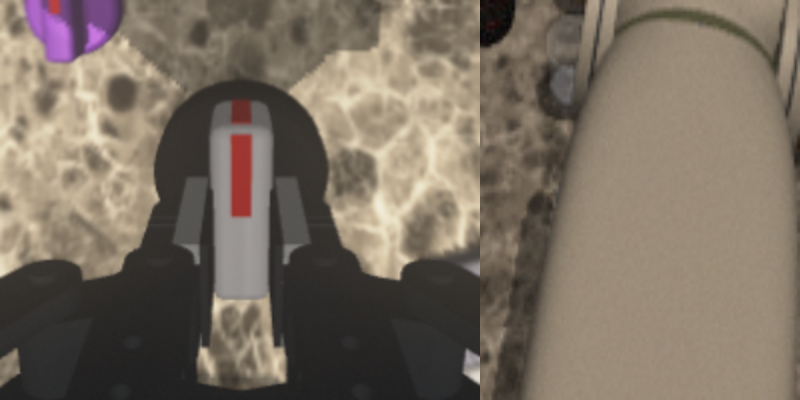

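The knob is held straight. The bar's top edge runs from (320.5,212.5) to (321,299), and the disc is 277–364 wide with its front edge at row 190. I'll solve for its pose in the tool frame.

```bash
python3 - <<'E'
import pickle
from h import *
st,s=pickle.load(open("w4.pkl","rb"));I=np.eye(4)
for z in(-22,-20,-18,-16,-14,-12):
    a,b=atz(s,320.5,212.5,z,I),atz(s,321,299,z,I)
    f=atz(s,320.5,190,z+24,I); l,r_=atz(s,277,232,z+26,I),atz(s,364,232,z+26,I)
    print(z,a[:2],b[:2],"len",a[0]-b[0],"ctr",(a+b)[:2]/2,"disc front-23",f[0]-23,"width",r_[1]-l[1],(r_+l)[1]/2)
E
```

```text
-22 [28.56224501 -0.62385815] [-10.77506213  -0.3787912 ] len 39.33730714258861 ctr [ 8.89359144 -0.50132467] disc front-23 9.20633939743638 width 42.9958143108298 -0.6180307079152225
-20 [27.94528712 -0.62376182] [-12.03835334  -0.37466829] len 39.983640455724924 ctr [ 7.95346689 -0.49921506] disc front-23 8.741004428491493 width 43.57792232400948 -0.6178724377690283
-18 [27.32832923 -0.6236655 ] [-13.30164454  -0.37054538] len 40.629973768861234 ctr [ 7.01334234 -0.49710544] disc front-23 8.275669459546592 width 44.16003033718916 -0.6177141676228359
-16 [26.71137134 -0.62356917] [-14.56493575  -0.36642246] len 41.276307081997544 ctr [ 6.07321779 -0.49499582] disc front-23 7.810334490601704 width 44.74213835036885 -0.6175558974766435
-14 [26.09441344 -0.62347284] [-15.82822695  -0.36229955] len 41.922640395133854 ctr [ 5.13309325 -0.4928862 ] disc front-23 7.34499952165681 width 45.324246363548525 -0.6173976273304547
-12 [25.47745555 -0.62337651] [-17.09151816  -0.35817664] len 42.56897370827015 ctr [ 4.1929687  -0.49077658] disc front-23 6.879664552711915 width 45.9063543767282 -0.6172393571842623
```

```bash
python3 -m jog '[[0,0,0,30,-2,0,1],[0,0,0,42,-2,0,1],[0,0,0,45,-3,0,1],[0,0,0,45,-3,0,1],[0,0,0,45,-3,0,1]]'
python3 -m jog '[[0,0,0,45,-2,0,1],[0,0,0,45,-2,0,1],[0,0,0,40,0,0,1],[0,0,0,24,0,0,1],[0,0,4,0,0,0,1]]'
python3 -m jog '[[0,0,8,0,0,0,1],[0,0,8.5,0,0,0,1],[0,0,8.5,0,0,0,1],[0,0,8.5,0,0,0,1],[0,0,8.5,0,0,0,1]]'
python3 -m jog '[[0,0,8.5,0,0,0,1],[0,0,8.5,0,0,0,1],[0,0,8.5,0,0,0,1],[0,0,8.5,0,0,0,1],[0,0,8.5,0,0,0,1]]'
python3 -m jog '[[0,0,8.5,0,0,0,1],[0,0,4,0,0,0,1],[0,0,0,0,0,0,1],[0,0,0,0,0,0,1]]'
```

```text
time: 6.05
tool_pos: [441.6, -106.0, 174.5]
tcp_rot: [-179.9, -0.0, 90.0]
ft_force: [0.7, 0.1, -0.8]
finger_gap: 12.8
grip_force: 59.8
time: 6.55
tool_pos: [437.6, 49.2, 174.6]
tcp_rot: [-179.9, -0.1, 86.2]
ft_force: [0.6, -1.2, -1.0]
finger_gap: 12.3
grip_force: 59.9
time: 7.05
tool_pos: [437.8, 46.3, 174.5]
tcp_rot: [-179.9, 0.1, 43.7]
ft_force: [-0.5, -0.1, -1.9]
finger_gap: 12.5
grip_force: 59.8
time: 7.55
tool_pos: [437.8, 46.2, 174.5]
tcp_rot: [-180.0, 0.1, 1.2]
ft_force: [0.1, -0.4, -1.1]
finger_gap: 12.1
grip_force: 59.8
time: 7.95
tool_pos: [438.1, 46.2, 174.8]
tcp_rot: [180.0, 0.1, -10.8]
ft_force: [0.3, 0.1, -0.5]
finger_gap: 12.2
grip_force: 59.8
```

```bash
python3 -m jog '[[0,0,0,1.5,0,10,1],[0,0,0,0,0,15,1],[0,0,0,0,0,10,1],[0,0,0,0,0,0,1],[0,0,0,0,0,0,1]]'
python3 - <<'E'
from bench import r
import cv2,pickle
from h import *
st=r.sense();s=r.snapshot("wrist");t=r.snapshot("top");sd=r.snapshot("side");T=pose(st);pickle.dump((st,s,t,sd),open("w5.pkl","wb"))
a=s["pixels"][80:360,180:460,::-1]
f=lambda q,u,v:cv2.resize(q["pixels"][v-25:v+25,u-25:u+25,::-1],(280,280),interpolation=cv2.INTER_CUBIC)
cv2.imwrite("pics/w5.png",np.hstack([cv2.resize(a,(520,560)),np.vstack([f(t,249,236),f(sd,267,245)])]))
print(st["tool_pos"],st["tcp_rot"])
for P in([445.2,44.8,97],[445.2,44.8,76]):print(proj(s,P,T))
E
```

```text
time: 8.45
tool_pos: [439.8, 46.0, 140.0]
tcp_rot: [180.0, 0.1, -10.9]
ft_force: [0.9, -0.2, -0.0]
finger_gap: 12.5
grip_force: 59.8
[439.77534597  45.96076782 140.00962488] [ 1.79992049e+02  5.29934274e-02 -1.09195524e+01]
[319.77436017 216.24271311]
[319.77537082 206.75283173]
```

View pics/w5.png

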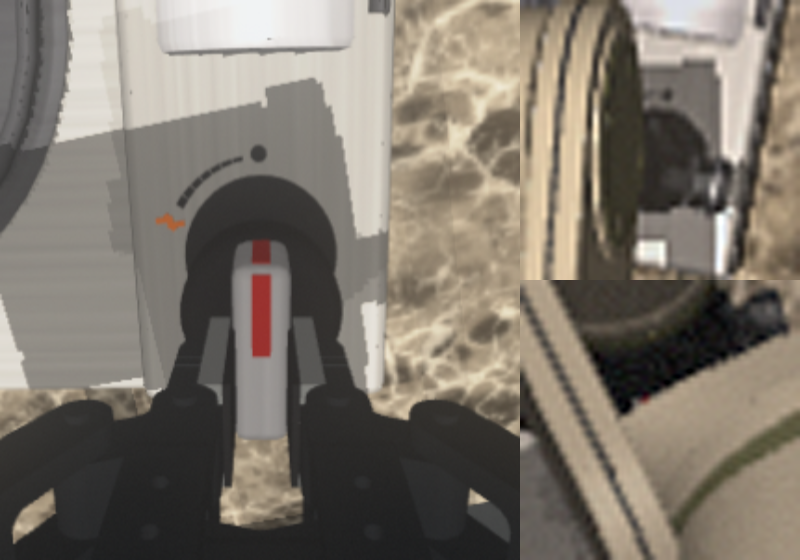

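The dot is at (318.9,156.5) and the spark at (271.5,190.5); the knob hovers over the dial, pointing at the dot. I'll fit the axis from the two marks.

```bash
python3 - <<'E'
import pickle
from h import *
st,s,_,_=pickle.load(open("w5.pkl","rb"));T=pose(st)
o,p=atz(s,318.9,156.5,76,T),atz(s,271.5,190.5,76,T)
e=(p-o)[:2];L=np.linalg.norm(e);print("chord",L,2*34.5*np.sin(.6))
h=34.5*np.cos(.6);n=np.array([-e[1],e[0]])/L;c=(o+p)[:2]/2+h*n
print("axis",c,"yaw",np.degrees(np.arctan2(*(o[:2]-c)[::-1])),np.degrees(np.arctan2(*(p[:2]-c)[::-1]))-68.75)
print("dial lr",atz(s,280.2,205,76,T),atz(s,360.9,205,76,T))
k=T@np.array([5.7,-.4,26,1]);print("knob",k[:3]); d=np.r_[c,0]-np.r_[k[:2],0];print("shift tool",T[:3,:3].T@d)
E
```

```text
chord 39.073117999580944 38.96033066425744
axis [444.7273036  44.7845228] yaw -9.79397781608596 -9.634590397848683
dial lr [451.49392425  70.9194078   76.        ] [441.12929365  17.17114117  76.        ]
knob [445.42361657  45.27478475 114.00430876]
shift tool [-0.59083479  0.61328818  0.00063157]
```

```bash
python3 -m jog '[[0,0,-1,-0.6,0.6,0,1],[0,0,0,0,0,6,1],[0,0,0,0,0,6,1],[0,0,0,0,0,3,1],[0,0,0,0,0,0,1]]'
python3 -m jog '[[0,0,0,0,0,2,1],[0,0,0,0,0,2,1],[0,0,0,0,0,0,1]]'
python3 -m jog '[[0,0,0,0,0,2,1],[0,0,0,0,0,2,1],[0,0,0,0,0,0,1]]'
```

```text
time: 9.1
tool_pos: [438.7, 45.5, 124.4]
tcp_rot: [180.0, 0.1, -9.9]
ft_force: [-0.1, -0.2, -0.6]
finger_gap: 12.3
grip_force: 59.8
time: 9.4
tool_pos: [439.2, 45.5, 121.1]
tcp_rot: [180.0, 0.0, -9.9]
ft_force: [-0.2, 1.0, -0.5]
finger_gap: 12.2
grip_force: 59.8
time: 9.7
tool_pos: [440.1, 45.5, 117.5]
tcp_rot: [-180.0, -0.1, -9.9]
ft_force: [3.9, 0.7, -1.2]
finger_gap: 12.2
grip_force: 59.7
```

```bash
python3 -m jog '[[0,0,0,0.5,0,2,1],[0,0,0,0,0,2,1],[0,0,0,0,0,0,1]]'
python3 -m jog '[[0,0,0,0,0,2,1],[0,0,0,0,0,2,1],[0,0,0,0,0,0,1]]'
```

```text
time: 10.0
tool_pos: [440.1, 45.4, 113.2]
tcp_rot: [-180.0, -0.0, -9.9]
ft_force: [5.0, 0.9, -1.7]
finger_gap: 12.4
grip_force: 59.7
time: 10.3
tool_pos: [440.2, 45.4, 109.4]
tcp_rot: [-180.0, -0.0, -9.9]
ft_force: [4.0, 1.5, 2.3]
finger_gap: 12.3
grip_force: 60.2
```

```bash
python3 -m jog '[[0,0,0,0.7,0,1.5,1],[0,0,0,0,0,1.5,1],[0,0,0,0,0,0,1]]' 90
python3 -m jog '[[0,0,0,0,0,1.5,1],[0,0,0,0,0,1.5,1],[0,0,0,0,0,0,1]]'
```

```text
time: 10.6
tool_pos: [440.4, 45.3, 106.3]
tcp_rot: [-180.0, 0.0, -9.9]
ft_force: [0.3, 1.4, 4.6]
finger_gap: 11.6
grip_force: 91.2
time: 10.9
tool_pos: [440.6, 45.3, 104.3]
tcp_rot: [-180.0, -0.0, -9.9]
ft_force: [-2.5, 1.5, 11.9]
finger_gap: 11.6
grip_force: 92.5
```

```bash
python3 -m jog '[[0,0,0,0,0,0.7,1],[0,0,-6,0,0.5,0,1],[0,0,-8,0,0.7,0,1],[0,0,-8,0,0.7,0,1],[0,0,0,0,0,0,1]]'
```

```text
time: 11.4
tool_pos: [441.1, 43.2, 104.2]
tcp_rot: [180.0, -0.1, 12.3]
ft_force: [-3.4, 1.1, 14.7]
finger_gap: 11.7
grip_force: 92.7
```

```bash
python3 -m jog '[[0,0,-8,-0.4,0.7,0,1],[0,0,-8,0,0.7,0,1],[0,0,-8,0,0.7,0,1],[0,0,0,0,0,0,1]]'; python3 -m jog '[[0,0,-8,0,0.7,0,1],[0,0,-8,0,0.7,0,1],[0,0,0,0,0,0,1]]'; python3 -c "
from bench import r;print(r.sense()['wrist_torque'])"
```

```text
time: 11.8
tool_pos: [441.7, 41.3, 104.2]
tcp_rot: [179.9, -0.1, 36.3]
ft_force: [-1.7, 2.3, 13.3]
finger_gap: 11.6
grip_force: 92.5
time: 12.1
tool_pos: [442.6, 40.4, 104.2]
tcp_rot: [179.9, -0.1, 52.4]
ft_force: [0.1, 1.1, 14.0]
finger_gap: 11.8
grip_force: 92.5
[ 0.39416584  0.12609128 -0.01851529]
```

```bash
S='from bench import r;s=r.sense();print(s["wrist_torque"],s["tcp_rot"])'; python3 -m jog '[[0,0,-8,0,0.7,0,1],[0,0,-6,0,0.5,0,1],[0,0,0,0,0,0,1]]'; python3 -c "$S"; python3 -m jog '[[0,0,-3,0,0.3,0,1],[0,0,0,0,0,0,1]]'; python3 -c "$S"; python3 -m jog '[[0,0,-3,0,0.3,0,1],[0,0,0,0,0,0,1]]'; python3 -c "$S"
```

```text
time: 12.4
tool_pos: [443.7, 39.7, 104.2]
tcp_rot: [179.9, -0.1, 66.3]
ft_force: [-1.4, 3.0, 13.7]
finger_gap: 11.6
grip_force: 92.4
[ 0.54165811  0.05132732 -0.0582335 ] [ 1.79888313e+02 -6.40120553e-02  6.62757626e+01]
time: 12.6
tool_pos: [443.9, 39.6, 104.2]
tcp_rot: [179.9, -0.1, 69.2]
ft_force: [-1.2, 2.0, 13.3]
finger_gap: 11.0
grip_force: 92.4
[0.47670091 0.04070049 0.02595636] [ 1.79888681e+02 -5.75083645e-02  6.91611681e+01]
time: 12.8
tool_pos: [444.2, 39.5, 104.2]
tcp_rot: [179.9, -0.1, 72.2]
ft_force: [-0.4, 2.2, 13.4]
finger_gap: 11.2
grip_force: 92.4
[ 0.44828208  0.10683807 -0.01441011] [ 1.79883681e+02 -5.41471807e-02  7.21609050e+01]
```

```bash
S='from bench import r;s=r.sense();print(s["wrist_torque"],s["joint_efforts"][5])'; for i in 1; do python3 -m jog '[[0,0,-3,0,0.3,0,1],[0,0,0,0,0,0,1]]'; python3 -c "$S"; python3 -m jog '[[0,0,-3,0,0.3,0,1],[0,0,0,0,0,0,1]]'; python3 -c "$S"; done
python3 - <<'E'
from bench import r
import cv2
from h import *
st=r.sense();s=r.snapshot("wrist")
cv2.imwrite("pics/w6.png",cv2.resize(s["pixels"][80:360,180:460,::-1],(560,560)))
E
```

```text
time: 13.0
tool_pos: [444.5, 39.4, 104.2]
tcp_rot: [179.9, -0.0, 75.2]
ft_force: [-0.4, 2.3, 12.9]
finger_gap: 11.6
grip_force: 92.5
[ 0.54581398  0.10476366 -0.04289523] -0.8079205267131329
time: 13.2
tool_pos: [444.6, 39.4, 104.2]
tcp_rot: [179.9, -0.0, 78.2]
ft_force: [-2.3, 2.2, 14.7]
finger_gap: 11.3
grip_force: 92.5
[ 0.53761036  0.26999511 -0.05675492] -0.8441219665110111
```

View pics/w6.png

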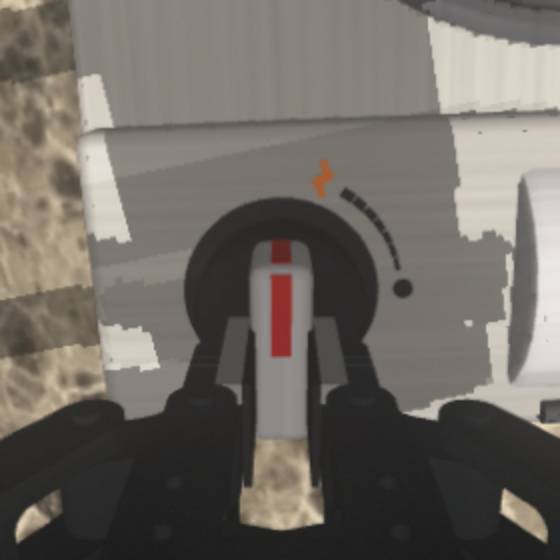

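The pointer is past the spark mark by about the play, and J6 effort is high, which suggests the stop. I'll back off a little within the play and see whether the torque relaxes.

```bash
S='from bench import r;s=r.sense();print(s["wrist_torque"],s["joint_efforts"][5],s["joint_pos"])'; python3 -m jog '[[0,0,2.5,0,-0.2,0,1],[0,0,0,0,0,0,1]]'; python3 -c "$S";  python3 -m jog '[[0,0,2.5,0,-0.2,0,1],[0,0,0,0,0,0,1]]'; python3 -c "$S"
```

```text
time: 13.45
tool_pos: [444.5, 39.4, 104.2]
tcp_rot: [179.9, -0.0, 75.5]
ft_force: [-1.5, 2.7, 13.7]
finger_gap: 11.5
grip_force: 92.5
[0.52381721 0.14950643 0.0105351 ] 0.6428101658821106 [-1.54160964e+00 -1.13684163e+01  1.17277837e+02  2.01266300e-02
  7.39731160e+01  1.29784116e+01]
time: 13.65
tool_pos: [444.4, 39.5, 104.2]
tcp_rot: [179.9, -0.1, 73.0]
ft_force: [-0.7, 2.2, 13.4]
finger_gap: 11.4
grip_force: 92.5
[ 0.58535719  0.08301534 -0.00972811] 0.6569259613752365 [-1.53157312e+00 -1.14014207e+01  1.17305767e+02  2.64207882e-02
  7.39718698e+01  1.54855234e+01]
```

```bash
cat > red.py <<'E'
from h import *
import pickle
def red(px,s,T=np.eye(4)):
    g=px.astype(int);m=(g[...,0]-g[...,1]>60)&(g[...,0]-g[...,2]>60);m[:205]=0;m[275:]=0;m[:,:305]=0;m[:,340:]=0
    v,u=np.nonzero(m);P=np.array([atz(s,a,b,-14,np.eye(4))[:2] for a,b in zip(u,v)])
    # strip edges per row -> centre line
    C=np.array([[P[v==r,0].mean(),P[v==r,1].mean()] for r in np.unique(v)])
    k=np.polyfit(C[:,0],C[:,1],1);return len(u),C[:,0].min(),C[:,0].max(),C.mean(0),np.degrees(np.arctan(k[0]))
if __name__=="__main__":
    from bench import r
    for f in("w4","w5"):
        x=pickle.load(open(f+".pkl","rb"));print(f,red(x[1]["pixels"],x[1]))
    st=r.sense();s=r.snapshot("wrist");print("now",red(s["pixels"],s),st["wrist_torque"],st["tcp_rot"])
    pickle.dump((st,s),open("w7.pkl","wb"))
E
python3 red.py; python3 -m jog '[[0,0,-3,0,0.2,0,1],[0,0,-3,0,0.2,0,1],[0,0,0,0,0,0,1]]'; python3 red.py|tail -1;python3 -m jog '[[0,0,-3,0,0.2,0,1],[0,0,0,0,0,0,1]]'; python3 red.py|tail -1
```

```text
w4 (420, np.float64(5.430067486598032), np.float64(27.205875670282964), array([15.16366843, -0.6361889 ]), np.float64(-0.3683634883757509))
w5 (409, np.float64(4.894743927325412), np.float64(26.66324823731728), array([14.40733034,  0.42591953]), np.float64(-0.1535693779603571))
now (385, np.float64(5.21289041767922), np.float64(23.417602620853756), array([14.4243016 , -0.65116272]), np.float64(0.7104175778111322)) [ 0.58535719  0.08301534 -0.00972811] [ 1.79887495e+02 -5.75363115e-02  7.29756924e+01]
time: 14.0
tool_pos: [444.7, 39.3, 104.2]
tcp_rot: [179.9, -0.0, 79.2]
ft_force: [-2.3, 1.4, 15.1]
finger_gap: 11.6
grip_force: 92.5
now (391, np.float64(5.288910392935518), np.float64(23.49264113099623), array([14.49984398, -0.62210487]), np.float64(0.6754080880476004)) [0.49157838 0.28625807 0.03225916] [ 1.79898610e+02 -3.11447253e-02  7.91660989e+01]
time: 14.25
tool_pos: [445.1, 39.2, 104.3]
tcp_rot: [179.9, -0.0, 82.2]
ft_force: [-0.3, 1.9, 13.4]
finger_gap: 11.6
grip_force: 92.5
now (392, np.float64(5.32706415719582), np.float64(23.53029281466674), array([14.53773387, -0.63054661]), np.float64(0.6170753884304999)) [ 0.46527008  0.06367688 -0.04869219] [ 1.79867843e+02 -2.75499687e-02  8.21540779e+01]
```

```bash
cat > tq.py <<'E'
from bench import r
s=r.sense();print(s["wrist_torque"].round(3),s["ft_force"].round(1),s["tcp_rot"][2].round(1))
E
for i in 1 2 3 4 5 6; do python3 -m jog '[[0,0,0,0,0,0,1]]' >/dev/null; python3 tq.py; done; python3 -m jog '[[0,0,8,0,-0.6,0,1],[0,0,0,0,0,0,1]]' >/dev/null; echo; for i in 1 2 3 4 5 6; do python3 -m jog '[[0,0,0,0,0,0,1]]' >/dev/null; python3 tq.py; done
```

```text
[ 0.472 -0.003 -0.082] [-1.   1.5 13.7] 82.1
[ 0.409  0.073 -0.126] [-0.6  1.1 13.7] 82.0
[ 0.451  0.049 -0.06 ] [-0.5  1.7 13.3] 82.0
[ 0.415 -0.002 -0.095] [-0.6  1.1 14.2] 82.1
[ 0.487  0.018 -0.095] [ 0.1  2.6 13.1] 82.1
[ 0.424  0.048 -0.086] [-0.6  2.1 13.3] 82.0

[0.541 0.062 0.   ] [-0.4  2.5 13.6] 74.0
[ 0.56   0.039 -0.038] [-0.4  3.1 13.1] 74.1
[0.543 0.079 0.005] [-0.9  3.  13.8] 74.1
[ 0.6    0.055 -0.023] [-0.4  2.5 13.7] 74.1
[0.555 0.099 0.006] [-0.6  2.7 13.3] 74.1
[ 0.63   0.062 -0.019] [-1.3  2.3 13.1] 74.1
```

```bash
python3 -m jog '[[0,0,-8,0,0.6,0,1],[0,0,-4,0,0.3,0,1],[0,0,0,0,0,0,1]]'; for i in 1 2 3 4 5; do python3 -m jog '[[0,0,0,0,0,0,1]]' >/dev/null; python3 tq.py; done; python3 red.py|tail -1
```

```text
time: 16.0
tool_pos: [445.4, 39.1, 104.3]
tcp_rot: [179.9, -0.0, 86.2]
ft_force: [-0.5, 1.9, 13.9]
finger_gap: 11.9
grip_force: 92.5
[ 0.395  0.01  -0.146] [-0.6  1.2 13.3] 86.1
[ 0.449  0.059 -0.106] [-1.2  2.5 13.7] 86.0
[ 0.412  0.04  -0.177] [ 0.6  3.  13.1] 86.1
[ 0.5    0.249 -0.127] [-2.3  2.7 13.8] 86.0
[ 0.425 -0.012 -0.105] [-0.6  2.1 13.3] 86.1
now (395, np.float64(5.378067469667485), np.float64(23.580537151755458), array([14.58834585, -0.62971059]), np.float64(0.41055655794584894)) [ 0.42457293 -0.01181056 -0.10489201] [ 1.79857363e+02 -2.16195754e-02  8.60517863e+01]
```

The reaction torque goes from about 0 at 74° to -0.09 at 82° and -0.13 at 86°, so the spindle is against its stop. I'll ease off slightly, keep it pressed and hand in.

```bash
python3 -m jog '[[0,0,4,0,-0.3,0.3,1],[0,0,0,0,0,0,1],[0,0,0,0,0,0,1]]'; python3 tq.py; python3 -c "
from bench import r;print(r.hand_in())"
```

```text
time: 16.85
tool_pos: [445.1, 39.2, 104.2]
tcp_rot: [179.9, -0.0, 82.0]
ft_force: [-2.2, 2.0, 14.8]
finger_gap: 11.1
grip_force: 92.7
[ 0.497  0.178 -0.063] [-2.2  2.  14.8] 82.0
the job is handed in; nothing more can be done
None
```

I fitted the knob on the spindle with the gas off, pressed it right down, turned it counter-clockwise to the spark stop and handed in at 16.9 s, still holding it pressed; that the spindle is at its stop I inferred from the rising wrist torque, since it can't be seen under the knob and the knob had turned about 92°, past the 83° expected.

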